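Refit the filter and hook-in lid of a bench air-filter unit

TASK

Finish the filter change on the bench air-filter unit: put the green-framed filter flat into the open bay, then, holding the lid tilted, hook its two tongues under the ledge at the back of the bay, lower its front edge onto the ramp of the spring catch and let go, so that it leans there on its own. Then press the front of the lid down with the fingertips until the catch snaps back over it and the lid lies fully home. Leave the glassware and other things around the unit where they stand.

Things in the scene. Friction and masses are not known exactly. Their poses are not given: they have to be found in the camera images.
- unit: White bench air-filter unit, fixed to the bench, 168 (x -72 to +96) x 132 x 86 mm high, plus the catch on its front (-x) face and an exhaust stub on its back. Origin: at bench height under the centre of its bay; x points from the catch to the ledge, z up. The open bay is x -60 to +60, y -51 to +51; housing top z 86 all round.
- well_floor (a point): Centre of the filter well's flat floor (unit frame 4, 0, 38 mm). The well is the lower part of the bay, x -52 to +60, y -43 to +43, between the shelves; the catch's nose reaches over its front end.
- bay_seat (a point): Middle of the bay at the lid's seat (unit frame 0, 0, 75 mm). The lid rests on two shelves, 8 mm wide, one along each long side of the bay, x -60 to +50, top at z 75.
- ledge_edge (a point): Middle of the lower front edge of the ledge (unit frame 60, 0, 82 mm), a 4 mm plate (z 82 to 86, blue stripe on top) over the back of the bay. The tongues go under it, into a pocket that reaches back to x +78 and down to z 64.
- catch (a joint): Spring catch: steel flap 36 mm wide with an orange thumb tab, on the unit's front, pivoted near its foot (unit x -78, z 26). 0 = upright, closed, against a stop; grows as its top is pushed away from the bay, to 0.4. A torsion spring drives it back to 0: about 1.4 N at the nose at 0, 3 N at 0.09, where it clears the lid.
- catch_nose (a point): Middle of the lower edge of the catch's nose (closed: unit frame -52, 0, 88 mm).
- catch_ramp (a point): Top of the catch's ramp (closed: unit frame -64, 0, 116 mm; the catch's top is z 117). The ramp runs steeply from the nose (-52, 91) out to here. The front edge of a hooked lid, pushed well back, rests on it, the lid tilted about 0.2 rad; pressing the lid's front down with about 6 to 12 N forces the catch back until the nose snaps over the lid.
- lid: Grey lid, about 0.16 kg: panel 117 (x) x 95 (y) x 12 mm with black slots and a white press pad on top at its front (x -54 to -28, y -24 to +24). Origin: centre of the panel's underside; +x towards the tongues, z up. Starts flat on the bench, rib up, left or right of the unit. Fully home: unit frame x -1.5 to +1.5, y 0, z 75, axes along the unit's.
- lid_tongue (a point): Point midway between the two tongue tips (lid frame 72.5, 0, 2 mm). The two blue tongues reach from x 58.5 to 72.5, each 22 wide, centred at y -28 and +28, z 0 to 4.
- lid_front (a point): Middle of the lid's lower front edge (lid frame -58.5, 0, 0 mm).
- lid_rib (a point): Middle of the top of the grip rib (lid frame 0, 0, 36 mm). The blue rib stands across the lid: 12 thick in x, 56 long in y, from z 12 to 36.
- filter: Filter cassette with green frame and white pleats, about 0.08 kg, 96 (x) x 76 (y) x 20 mm. Origin: centre of its underside, z up; either way round is right. Starts flat on the bench, tab up, on the other side of the unit from the lid. In place: flat on the floor of the well, long side along the unit's x.
- filter_tab (a point): Middle of the top of the filter's green pull tab (filter frame 0, 0, 32 mm). The tab stands across the filter: 10 thick in x, 44 long in y, from z 20 to 32.
- bottle_a: Bystander: 100 ml glass bottle with blue cap, 56 mm across, 131 high, on the left or behind left of the unit. Origin: centre of its base.
- bottle_b: Bystander: a second such bottle, 56 mm across, 131 high. Origin: centre of its base.
- beaker: Bystander: glass beaker, 56 mm across, 68 high, between robot and unit. Origin: centre of its base.
- petri: Bystander: petri dish, 62 mm across, 15 high, between robot and unit. Origin: centre of its base.
- tip_box: Bystander: green pipette-tip box, 88 x 122 x 80 mm high, on the right. Origin: centre of its base.
- tape_roll: Bystander: roll of green tape lying flat, 66 mm across, 19 high. Origin: centre of its base.
- small_box: Bystander: small blue cardboard box, 56 x 108 x 60 mm high, on the left. Origin: centre of its base.
- tube: Bystander: 50 ml tube with blue cap lying on the bench, 114 mm long, 35 across. Origin: below its middle.

How it is judged:
By the outcome, as a careful person would: the job done as asked, in the order asked, and still so for the second after the job is handed in, with the robot touching nothing.
It also fails if it takes over 69 s, if anything falls off the work surface, if the arm or the gripper's body presses on something with over 40 N, if the wrist force passes 120 N, or if a joint passes its speed limit or range.

ROBOT

A 6-joint arm with a two-finger parallel gripper is mounted at the origin on a cart in front of the work surface, level with it; the furniture and walls round the work are solid. World frame = base frame: x ahead of the robot, y to its left, z up, the work surface at z = 0. Lengths are in m, angles in rad, forces in N, time in s.
With the tool pointing down it reaches from about 0.325 to 0.85 m from the base axis. Payload 4.4 kg.
Tool frame: the origin (TCP) lies at the very end of the fingers, on their centre line; the grasp point (between the pads) lies manip.hold_point_z behind it (manip.hold_point_z is the distance from the TCP to the grasp point, in m); z points along the fingers, y is the line along which they close (so a half turn about z gives the same grasp; the last joint's range is limited). The gripper opens to 94 mm and grips with 3 to 60 N. Pads are 16 mm wide; open, the fingers measure 119 mm over their backs; the gripper's body (75 mm by 177 mm) begins 78 mm behind the grasp point.
Start: joints at [1.125, 0.207, 1.542, -0, 1.393, -0.15], TCP at [0.168, 0.55, 0.205] pointing down, gripper open.
Joint ranges: [-2.73, 2.73], [-0.86, 2.22], [0.23, 2.46], [-1.11, 4.25], [0.08, 2.63], [-2.82, 2.82]. Speed limits (rad/s): [2.79, 2.79, 3.14, 3.14, 3.14, 3.14].

INTERFACE

Orientations are given as a unit quaternion [w, x, y, z].
In Python, from workcell import manip gives the robot as it stands.
- The arm moves only by the tool play_rows, never from a script. Its arguments are lists of equal length, an entry for each row: "slide": the shift along the tool's x, y, z in cm, a list of three; "rot": the turn, a rotation vector about the tool's x, y, z in degrees, a list of three; "jaw": the opening, from 0 (shut) to 1 (fully open). A call has exactly 10 rows; each row is the pose to reach, as a shift and turn from the pose commanded when the call began, along the tool's axes at that moment; what a row does not reach only later rows make up. A row lasts 1/8 s, in which the tool goes at most 62.5 mm and 10.7 degrees, less where a joint would pass 70% of its speed; a pose out of reach is approached as far as the arm can. A call with a gripper value outside its range is refused whole. The fingers move at their own pace and stop on an object; "newtons" is the grip in N (left out, the last holds). Time passes only in rows, so rows that repeat a pose let the fingers close, or fill a call up. It gives the time, the measured TCP pose, the force, the opening and the grip force at its end, in the units of the state.
- manip.sense(): the state, without advancing time (a new reading comes with each control period).
- manip.read_camera(name): name is "scene" or "top" or "wrist"; returns a dict with "pixels" (480x640x3 uint8, blue, green, red), "mtx" (3x3 intrinsics, pixels), "R" (3x3) and "t" (3): a world point X has camera coordinates R X + t; the wrist camera has in their place "hand_eye" (4x4, takes a point from camera to tool coordinates, whose origin is the TCP and whose axes are the flange's). Camera axes: x right, y down, z forward; pixel columns grow to the right and rows downward; lengths in m; the calibration is good to about 2 mm. A picture is of the moment at which its call begins: read the wrist's pose just before it. There is no depth.
- manip.sign_off(): hands the job in; it is judged then, once.
The state is a dict: "clock": time; "q": joint angles; "dq": joint speeds; "joint_efforts": joint torques, N m; "eef_pos": TCP position; "tcp_rot": TCP orientation; "ft_force": force on the tool from outside, world axes, zero at the start; "torque": the same for the moment, N m; "opening": finger opening in m; "grip_force": force on a finger pad.
Only numpy, scipy, OpenCV 4.12 (cv2) and the standard library are available. Lean on these libraries where they do the work, as an engineer would, in place of code of your own. Each camera call takes 0.05 s, during which the arm holds its last target. There are 200 camera calls.

## Working session

There is one attempt and no reset: what is moved stays moved. The work goes in short steps, Python scripts to look and compute and a tool call to move; the robot and the scene stay as the last step left them, time stands still between calls to the robot, and variables do not carry over. Pictures are saved under pics/ and viewed, at most 10 in all, crops included, and the job is handed in when it is done.

Besides the shell and the picture viewer there is one more tool, called as name(argument=value, ...) on one line, values as JSON. play_rows: Moves the arm, as the interface text tells. Its arguments: {"type":"object","properties":{"slide":{"type":"array","items":{"type":"array","items":{"type":"number"}}},"rot":{"type":"array","items":{"type":"array","items":{"type":"number"}}},"jaw":{"type":"array","items":{"type":"number"}},"newtons":{"type":"number"}},"required":["slide","rot","jaw"]}

```bash
mkdir -p pics; ls; python3 - <<'E'
from workcell import manip
import cv2,numpy as np
print(manip.hold_point_z); s=manip.sense(); print(s)
for n in ["top","scene"]:
    c=manip.read_camera(n); cv2.imwrite(f"pics/{n}0.png",c["pixels"]); np.savez(f"{n}.npz",**{k:c[k] for k in("pixels","mtx","R","t")})
    print(n,c["mtx"],-c["R"].T@c["t"])
E
```

```text
pics
0.0188
{'clock': 0.0, 'q': array([ 1.12449012e+00,  2.07395495e-01,  1.54293133e+00, -3.89755483e-05,
        1.39349881e+00, -1.50481880e-01]), 'dq': array([ 0.00021261, -0.00023107, -0.00031813,  0.00040619, -0.00133742,
        0.00010944]), 'joint_efforts': array([ 3.05437316e-04, -3.70859635e+01, -2.81424630e+01,  6.99518714e-02,
        3.58484604e-02, -1.65093725e-04]), 'eef_pos': array([0.16729262, 0.54928811, 0.20431546]), 'tcp_rot': array([-3.09901115e-04,  1.47369902e-01,  9.89080818e-01, -1.07279055e-03]), 'ft_force': array([-0.65307261,  0.28493493,  0.56670365]), 'torque': array([-0.03954217,  0.02323441, -0.02484662]), 'grip_force': 0.0, 'opening': 0.09413002392875999}
top [[582.41629709   0.         312.71798178]
 [  0.         582.41629709 240.99617413]
 [  0.           0.           1.        ]] [-0.44972774 -0.34967242  1.53581389]
scene [[599.30575226   0.         308.81189181]
 [  0.         599.30575226 239.75741623]
 [  0.           0.           1.        ]] [-0.74299583 -0.62986184  1.33155142]
```

View pics/top0.png

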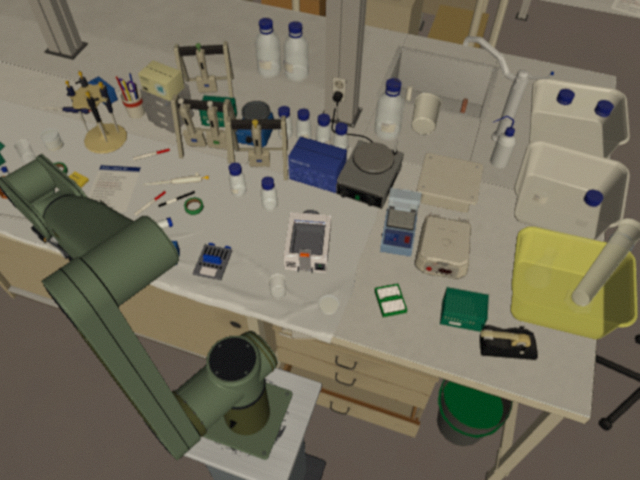

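View pics/scene0.png

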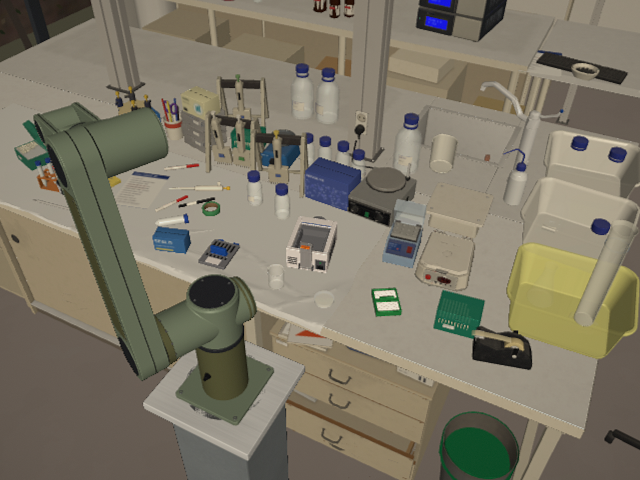

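The top view shows the lid at about (213,262), the unit at (307,242) with its orange catch at (305,258), the filter at (390,299), the beaker at (278,286) and the petri dish at (329,305). Next I get coarse world positions.

```bash
cat > h.py <<'E'
import cv2,numpy as np
from scipy.spatial.transform import Rotation as Ro
from workcell import manip
def load(n):
    d=np.load(n+".npz"); return {k:d[k] for k in d}
def ray(c,p):
    d=np.linalg.inv(c["mtx"])@np.array([p[0],p[1],1.]); R=c["R"]; return -R.T@c["t"], R.T@d
def plane(c,p,z):
    o,d=ray(c,p); return o+d*(z-o[2])/d[2]
def proj(c,X):
    x=c["mtx"]@(c["R"]@np.asarray(X,float)+c["t"]); return x[:2]/x[2]
def pose():
    s=manip.sense(); q=s["tcp_rot"]; return s["eef_pos"],Ro.from_quat(np.r_[q[1:],q[0]]),s
def wrist(name):
    p,R,s=pose(); c=manip.read_camera("wrist"); H=c["hand_eye"]
    Rw=R.as_matrix()@H[:3,:3]; o=p+R.as_matrix()@H[:3,3]
    c=dict(pixels=c["pixels"],mtx=c["mtx"],R=Rw.T,t=-Rw.T@o)
    np.savez(name+".npz",**c); cv2.imwrite(f"pics/{name}.png",c["pixels"]); return c
def blobs(c,lo,hi,roi=None,amin=15):
    m=cv2.inRange(cv2.cvtColor(c["pixels"],cv2.COLOR_BGR2HSV),lo,hi)
    if roi is not None:
        z=np.zeros_like(m); x0,y0,x1,y1=roi; z[y0:y1,x0:x1]=m[y0:y1,x0:x1]; m=z
    cs,_=cv2.findContours(m,cv2.RETR_EXTERNAL,cv2.CHAIN_APPROX_NONE)
    return sorted([k for k in cs if cv2.contourArea(k)>=amin],key=cv2.contourArea,reverse=True)
def rect_on(c,k,z):
    P=np.array([plane(c,p,z)[:2] for p in k[:,0]],np.float32); (x,y),(w,h),a=cv2.minAreaRect(P); return np.round([x,y,w,h,a],4)
def delta(pos,Rt,dz=0):
    "shift(cm) and rotvec(deg) in tool axes from the present measured pose"
    p,R,_=pose(); return np.round(R.inv().apply(np.asarray(pos)-p)*100,2), np.round(np.degrees((R.inv()*Rt).as_rotvec()),2)
E
python3 - <<'E'
from h import *
c=load("top"); s=load("scene")
for n,p,z in [("lid",(213,262),.015),("catch",(305,256),.1),("unitTL",(290,214),.086),("unitTR",(329,214),.086),("unitBL",(286,264),.086),("filter",(390,299),.02),("beaker",(278,286),.034),("petri",(329,305),.015),("bottleA",(268,207),0),("bottleB",(237,193),0)]:
    print(n,plane(c,p,z).round(3))
k=blobs(c,(40,80,30),(90,255,255),(365,275,420,325))[0]; print(rect_on(c,k,.02))
print(manip.read_camera("wrist")["hand_eye"].round(4), manip.read_camera("wrist")["mtx"])
def crop(c,r,f): x0,y0,x1,y1=r; return cv2.resize(c["pixels"][y0:y1,x0:x1],None,fx=f,fy=f,interpolation=2)
a=crop(c,(180,180,420,330),3.3); cv2.imwrite("pics/crop0.png",a)
E
```

```text
lid [0.405 0.29  0.015]
catch [0.467 0.004 0.1  ]
unitTL [0.613 0.108 0.086]
unitTR [ 0.654 -0.009  0.086]
unitBL [0.43  0.051 0.086]
filter [ 0.456 -0.269  0.02 ]
beaker [0.38  0.06  0.034]
petri [ 0.379 -0.103  0.015]
bottleA [0.679 0.216 0.   ]
bottleB [0.702 0.341 0.   ]
[ 0.4542 -0.2711  0.1031  0.0773 31.2781]
[[-3.000e-04 -9.691e-01 -2.468e-01  7.020e-02]
 [ 1.000e+00 -2.000e-04 -1.000e-04 -1.000e-04]
 [ 0.000e+00 -2.468e-01  9.691e-01 -1.801e-01]
 [ 0.000e+00  0.000e+00  0.000e+00  1.000e+00]] [[374.50981636   0.         316.09862793]
 [  0.         374.50981636 243.90829983]
 [  0.           0.           1.        ]]
```

View pics/crop0.png

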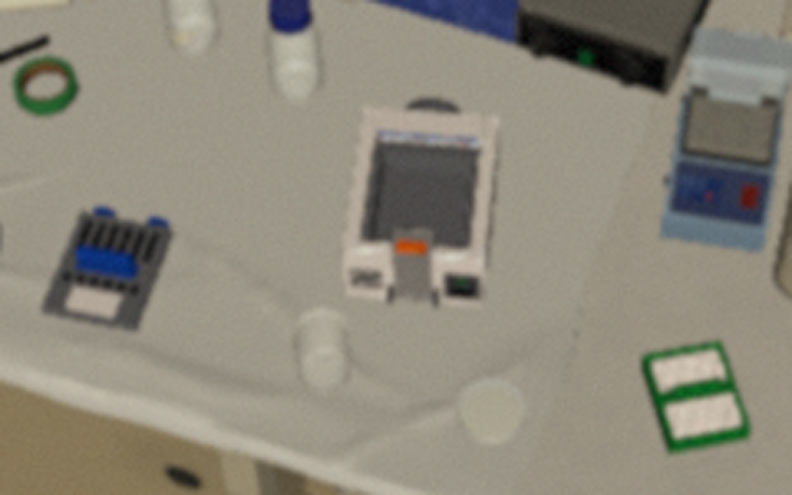

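The crop shows the lid on the left with tongues pointing to the back left and rib across it. The unit's catch faces the robot, and the green filter is on the right, turned about 15°. I'll move to a vantage point above the lid and unit.

```bash
python3 - <<'E'
from h import *
D=Ro.from_quat([0,1,0,0])
print(delta([.42,.17,.27],D)); print(delta([.44,-.17,.27],D))
E
```

```text
(array([-35.22, -28.96,  -6.49]), array([ -0.08,  -0.02, -16.94]))
(array([-47.05, -60.9 ,  -6.45]), array([ -0.08,  -0.02, -16.94]))
```

play_rows(slide=[[-3.5,-2.9,-3],[-7.8,-6.4,-6.5],[-12,-10,-6.5],[-16.5,-13.5,-6.5],[-21,-17,-6.5],[-25.5,-21,-6.5],[-30,-25,-6.5],[-35,-29,-6.5],[-35.2,-29,-6.5],[-35.2,-29,-6.5]], rot=[[0,0,-3],[0,0,-6],[0,0,-9],[0,0,-12],[0,0,-15],[0,0,-17],[0,0,-17],[0,0,-17],[0,0,-17],[0,0,-17]], jaw=[1,1,1,1,1,1,1,1,1,1])

```text
clock: 1.45
eef_pos: [0.4195, 0.1701, 0.2702]
tcp_rot: [-0.0, 0.0, 1.0, 0.0]
ft_force: [0.2, 0.1, 0.5]
opening: 0.094
grip_force: 0.0
```

```bash
python3 - <<'E'
from h import *
p,R,s=pose(); print(p,R.as_quat().round(4),s["clock"],s["dq"].round(3)); wrist("w1")
E
```

```text
[0.41952328 0.17014051 0.27017978] [ 1.e-04  1.e+00  3.e-04 -5.e-04] 1.45 [ 0.041 -0.008  0.006  0.001  0.001 -0.002]
```

View pics/w1.png

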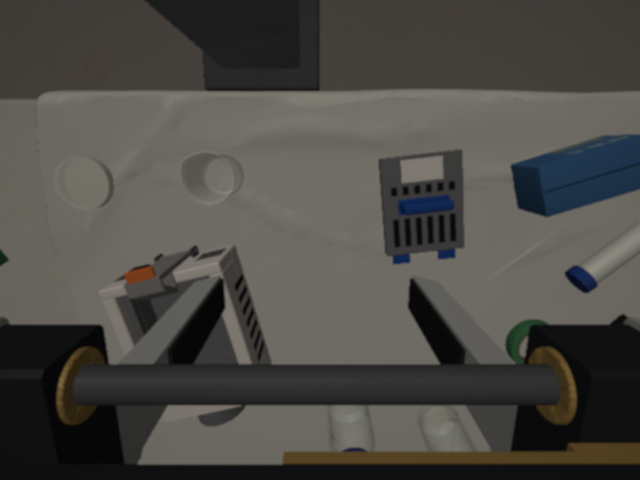

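The wrist view shows the lid at about (422,205) with the rib at (427,205) and its tongues down at (424,257). The unit is partly hidden behind the left finger, and its orange catch is at (140,274). I'll go further forward and right to see the unit and filter.

play_rows(slide=[[-2,4,-1],[-4,8.5,-2],[-6.5,13,-3],[-9,18,-3],[-11.5,22,-3],[-14,25,-3],[-16,27,-3],[-16,27,-3],[-16,27,-3],[-16,27,-3]], rot=[[0,0,0],[0,0,0],[0,0,0],[0,0,0],[0,0,0],[0,0,0],[0,0,0],[0,0,0],[0,0,0],[0,0,0]], jaw=[1,1,1,1,1,1,1,1,1,1])

```text
clock: 2.75
eef_pos: [0.5785, 0.44, 0.3012]
tcp_rot: [0.0, -0.001, 1.0, 0.0]
ft_force: [-0.2, 0.2, 0.3]
opening: 0.0937
grip_force: 0.0
```

```bash
python3 - <<'E'
from h import *
p,R,s=pose(); print(p,R.as_quat().round(4),s["clock"],s["dq"].round(3)); wrist("w2")
E
```

```text
[0.57853058 0.44003243 0.30121811] [-7.e-04  1.e+00  0.e+00  1.e-04] 2.75 [-0.009 -0.002 -0.004 -0.    -0.003 -0.002]
```

View pics/w2.png

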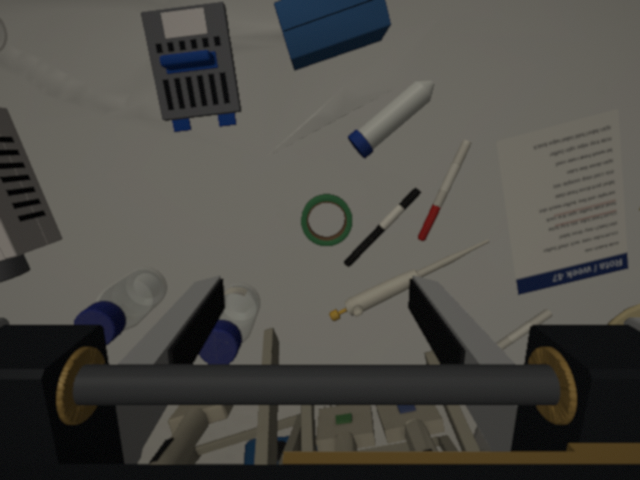

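I got the sign wrong: tool y is world +y. That view shows the area left of the unit, and nothing was touched. Correcting now.

play_rows(slide=[[0,-5,0],[0,-11,0],[0,-17,0],[0,-23,0],[0,-29,0],[0,-35,0],[0,-41,0],[0,-47,0],[0,-53,0],[0,-53,0]], rot=[[0,0,0],[0,0,0],[0,0,0],[0,0,0],[0,0,0],[0,0,0],[0,0,0],[0,0,0],[0,0,0],[0,0,0]], jaw=[1,1,1,1,1,1,1,1,1,1])

```text
clock: 4.05
eef_pos: [0.5791, -0.0942, 0.3009]
tcp_rot: [0.0, 0.003, 1.0, -0.001]
ft_force: [0.1, 1.9, -0.2]
opening: 0.0937
grip_force: 0.0
```

```bash
python3 - <<'E'
from h import *
p,R,s=pose(); print(p,R.as_quat().round(4),s["clock"],s["dq"].round(3)); wrist("w3")
E
```

```text
[ 0.57909771 -0.09424553  0.30088268] [ 3.1e-03  1.0e+00 -6.0e-04  3.0e-04] 4.05 [ 0.072 -0.005  0.008  0.046  0.013  0.023]
```

View pics/w3.png

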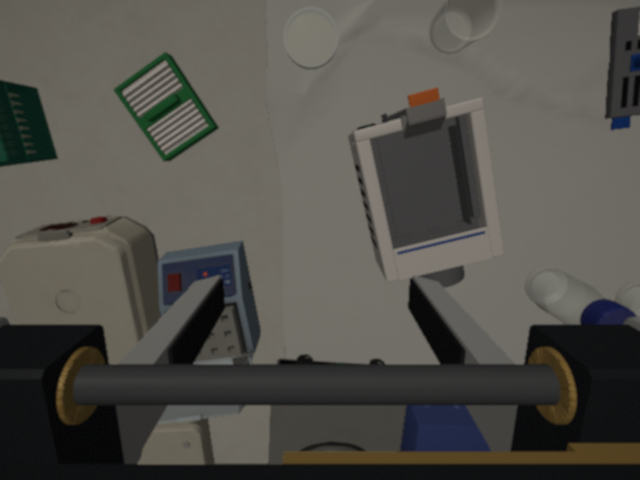

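The view shows the filter at (166,107), the unit's top with corners near (354,132), (482,98), (501,253) and (387,279), its blue ledge stripe at about (440,242), and the orange tab at (424,97). Now precise measurements.

```bash
python3 - <<'E'
from h import *
c=load("w3")
k=blobs(c,(45,90,30),(90,255,255),(100,40,230,170))[0]
for z in(0.,.02): print("filter",z,rect_on(c,k,z))
g=cv2.cvtColor(c["pixels"],cv2.COLOR_BGR2GRAY)
print("gray",[int(g[y,x]) for x,y in[(365,150),(372,200),(478,150),(440,255),(360,180),(363,200),(520,200),(320,200),(430,200)]])
for y in(160,200,240): print(y,g[y,340:400].tolist(),g[y,470:515].tolist())
b=blobs(c,(100,60,40),(130,255,255),(380,220,500,270),5); print([(rect_on(c,x,.086),cv2.contourArea(x)) for x in b])
o=blobs(c,(3,120,80),(18,255,255),(390,70,460,120)); print([(cv2.minAreaRect(x)) for x in o])
E
```

```text
filter 0.0 [ 0.4606 -0.2766  0.1005  0.0798 31.4117]
filter 0.02 [ 0.4626 -0.269   0.0963  0.0765 31.4117]
gray [125, 125, 122, 123, 19, 70, 110, 112, 61]
160 [113, 111, 112, 112, 112, 113, 112, 113, 112, 113, 112, 112, 107, 94, 77, 70, 69, 68, 73, 87, 106, 119, 125, 126, 126, 125, 125, 124, 125, 125, 125, 125, 120, 109, 88, 69, 61, 61, 61, 60, 57, 57, 60, 63, 61, 61, 62, 62, 62, 60, 62, 61, 61, 61, 61, 61, 62, 61, 61, 60] [61, 60, 62, 65, 68, 72, 81, 99, 113, 120, 123, 123, 123, 122, 123, 122, 122, 122, 121, 121, 117, 111, 110, 111, 110, 110, 110, 110, 110, 110, 110, 110, 110, 110, 111, 110, 110, 109, 110, 110, 110, 110, 110, 109, 110]
200 [113, 112, 112, 112, 113, 113, 112, 113, 112, 112, 113, 112, 112, 113, 112, 112, 112, 111, 112, 112, 111, 106, 91, 70, 64, 66, 69, 75, 90, 109, 121, 124, 125, 124, 125, 125, 125, 125, 125, 124, 122, 115, 97, 73, 62, 61, 61, 60, 58, 59, 60, 60, 61, 61, 60, 60, 59, 61, 61, 60] [37, 47, 55, 59, 60, 60, 59, 60, 63, 65, 67, 71, 82, 101, 115, 121, 122, 123, 123, 122, 122, 122, 122, 122, 121, 118, 115, 110, 109, 111, 111, 110, 111, 110, 111, 110, 110, 110, 111, 109, 110, 111, 110, 110, 111]
240 [112, 112, 112, 112, 112, 112, 112, 112, 112, 112, 111, 112, 112, 111, 112, 112, 112, 111, 112, 112, 111, 111, 112, 111, 112, 112, 112, 112, 113, 111, 105, 85, 53, 35, 49, 63, 74, 93, 110, 122, 124, 124, 124, 124, 124, 124, 124, 123, 123, 120, 109, 87, 68, 59, 60, 59, 59, 58, 59, 59] [122, 122, 122, 122, 121, 122, 122, 121, 122, 122, 121, 122, 122, 122, 122, 121, 122, 122, 122, 119, 119, 120, 122, 121, 121, 121, 121, 121, 121, 122, 120, 115, 112, 110, 110, 110, 111, 110, 110, 111, 111, 109, 110, 111, 110]
[(array([6.08700e-01, 3.97000e-02, 2.00000e-03, 9.34000e-02, 1.40213e+01]), 65.0)]
[((423.4663391113281, 97.27201843261719), (12.164779663085938, 30.89548683166504), 75.25643920898438)]
```

```bash
cat > unit.py <<'E'
from h import *
def cross(v,th,i0,up):
    for i in range(i0,len(v)-1):
        if (v[i]<th<=v[i+1]) if up else (v[i]>=th>v[i+1]): return i+(th-v[i])/(float(v[i+1])-v[i])
def fit(P):
    vx,vy,x,y=cv2.fitLine(np.array(P,np.float32),cv2.DIST_HUBER,0,.001,.001).ravel(); a=np.degrees(np.arctan2(vy,vx)); return np.array([x,y]),(a+90)%180-90
c=load("w3"); g=cv2.cvtColor(c["pixels"],cv2.COLOR_BGR2GRAY).astype(float)
g=cv2.GaussianBlur(g,(3,3),0)
E_={}
for n in("Lo","Li","Ri","Ro"): E_[n]=[]
for y in range(150,232,3):
    xl=354+(y-130)*.22   # left outer guess
    i=int(xl)-2; v=g[y]
    a=cross(v,97,i,True); b=cross(v,92,int(a)+4,False); 
    d=cross(v,92,int(b)+70,True); e=cross(v,116,int(d)+4,False)
    for n,x in zip(E_,(a,b,d,e)): E_[n].append(plane(c,(x,y),.086)[:2])
B=[]
for x in range(400,490,4):
    yg=279-(x-387)*.228; y0=int(yg)-12
    col=g[:,x]; y=cross(col,116,y0,False)
    if y: B.append(plane(c,(x,y),.086)[:2])
A=[]
for n,P in E_.items(): q,a=fit(P); A.append(a); print(n,q.round(4),round(a,2))
q,a=fit(B); print("back",q.round(4),a)
th=np.radians(np.mean([A[0],A[1],A[2]])); X=np.array([np.cos(th),np.sin(th)]); Y=np.array([-X[1],X[0]])
print("yaw",np.degrees(th),{n:round(float(np.median(np.array(P)@Y)),4) for n,P in E_.items()},"back x",np.median(np.array(B)@X), "stripe",np.array([.6087,.0397])@X,np.array([.6087,.0397])@Y)
E
python3 unit.py
```

```text
Lo [ 0.5517 -0.0421] 13.99
Li [ 0.5616 -0.0251] 13.99
Ri [0.5493 0.0775] 13.96
Ro [0.5548 0.0927] 13.99
back [0.6375 0.0482] -76.996445
yaw 13.981356 {'Lo': -0.1742, 'Li': -0.16, 'Ri': -0.0575, 'Ro': -0.0441} back x 0.629797828594699 stripe 0.6002586651489138 -0.10854180630594491
```

```bash
cat >> h.py <<'E'
def down(yaw): # tool pointing down, tool y at heading yaw (deg)
    y=np.array([np.cos(np.radians(yaw)),np.sin(np.radians(yaw)),0]); z=np.array([0,0,-1.]); return Ro.from_matrix(np.c_[np.cross(y,z),y,z])
UY=13.98; UO=np.array([.5443,.0234,0]); UR=Ro.from_euler("z",UY,degrees=True)
def unit(p): return UO+UR.apply(np.asarray(p,float))
E
python3 - <<'E'
from h import *
print(delta([.4626,-.269,.1],down(31.4)),pose()[0])
c=load("w3")
for u in([-.072,-.066,.086],[-.072,.066,.086],[.096,.066,.086],[.096,-.066,.086],[.06,0,.086]): print(u,proj(c,unit(u)).round(1))
E
```

```text
(array([ 11.61, -17.76,  20.08]), array([3.00e-02, 2.00e-02, 5.84e+01])) [ 0.57926393 -0.09187253  0.30089671]
[-0.072, -0.066, 0.086] [352.1 129.3]
[-0.072, 0.066, 0.086] [482.4  94.7]
[0.096, 0.066, 0.086] [504.1 253.4]
[0.096, -0.066, 0.086] [385.9 281.6]
[0.06, 0, 0.086] [438.9 236.9]
```

play_rows(slide=[[1.5,-2.5,2],[3,-5,4],[5,-8,7],[7,-11,10],[9,-14,13],[10.5,-16,16],[11.6,-17.8,18.5],[11.6,-17.8,20],[11.6,-17.8,20],[11.6,-17.8,20]], rot=[[0,0,9],[0,0,18],[0,0,27],[0,0,36],[0,0,45],[0,0,54],[0,0,58.4],[0,0,58.4],[0,0,58.4],[0,0,58.4]], jaw=[1,0.9,0.8,0.7,0.6,0.5,0.5,0.5,0.5,0.5])

```text
clock: 5.35
eef_pos: [0.4656, -0.2674, 0.1017]
tcp_rot: [0.001, 0.486, 0.874, -0.0]
ft_force: [0.1, 0.4, 0.0]
opening: 0.0471
grip_force: 0.0
```

```bash
python3 - <<'E'
from h import *
print(pose()[0]); c=wrist("w4")
k=blobs(c,(45,90,25),(90,255,255),None,200)
print([(len(x),rect_on(c,x,.02)) for x in k[:3]])
print(delta([.4626,-.269,.022],down(31.4)))
E
```

```text
[ 0.46556981 -0.26737611  0.10165057]
[(887, array([ 0.4618, -0.2701,  0.0945,  0.0757, 31.75  ])), (242, array([ 0.5027, -0.4271,  0.0355,  0.0456, 22.5775]))]
(array([ 0.07, -0.34,  7.98]), array([0.06, 0.14, 0.37]))
```

View pics/w4.png

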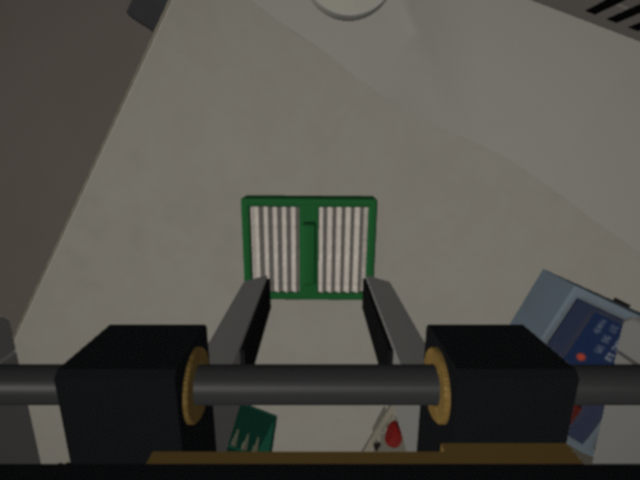

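The close view shows the filter at about (310,248), its tab between the fingers and centred to within a few mm. I'll descend and grip.

play_rows(slide=[[0,-0.1,2],[0,-0.1,4.5],[0,-0.1,6.5],[0,-0.1,7.8],[0,-0.1,7.8],[0,-0.1,7.8],[0,-0.1,7.8],[0,-0.1,7.8],[0,-0.1,7.8],[0,-0.1,7.8]], rot=[[0,0,0],[0,0,0],[0,0,0],[0,0,0],[0,0,0],[0,0,0],[0,0,0],[0,0,0],[0,0,0],[0,0,0]], jaw=[0.5,0.5,0.5,0.5,0.5,0.3,0.15,0.05,0,0], newtons=20)

```text
clock: 6.65
eef_pos: [0.4634, -0.2687, 0.0228]
tcp_rot: [0.0, 0.487, 0.873, -0.0]
ft_force: [-1.0, 0.3, 2.1]
opening: 0.0096
grip_force: 20.0
```

```bash
python3 - <<'E'
from h import *
p,R,s=pose();print(p,s["opening"],s["grip_force"],s["ft_force"])
print(delta([*p[:2],.16],R)); print(delta(unit([.004,0,.15]),down(UY)))
E
```

```text
[ 0.46337552 -0.26874748  0.02279042] 0.00956498945693228 20.00031352043152 [-1.0235465   0.25512119  2.13419915]
(array([-1.000e-02, -0.000e+00, -1.372e+01]), array([0., 0., 0.]))
(array([ 20.49,  22.6 , -12.73]), array([-1.000e-02,  3.000e-02,  1.768e+01]))
```

play_rows(slide=[[0,0,-4],[0,0,-9],[2,2.5,-13.5],[6,7,-14],[10,11.5,-14],[14,16,-14],[18,20,-14],[20.5,22.6,-14],[20.5,22.6,-13.5],[20.5,22.6,-12.7]], rot=[[0,0,0],[0,0,0],[0,0,3],[0,0,7],[0,0,11],[0,0,15],[0,0,17.7],[0,0,17.7],[0,0,17.7],[0,0,17.7]], jaw=[0,0,0,0,0,0,0,0,0,0])

```text
clock: 7.9
eef_pos: [0.5479, 0.0242, 0.1489]
tcp_rot: [0.0, 0.616, 0.788, -0.0]
ft_force: [0.6, -0.9, -1.3]
opening: 0.0097
grip_force: 20.0
```

```bash
python3 - <<'E'
from h import *
p,R,s=pose();print(p,s["opening"],s["grip_force"],s["ft_force"],s["dq"].round(3))
c=wrist("w5"); print(delta(unit([.004,0,.062]),down(UY)))
for u in([.06,-.051,.086],[.06,.051,.086],[.096,.066,.086],[-.072,.066,.086],[-.072,-.066,.086],[.096,-.066,.086]): print(u,proj(c,unit(u)).round(1))
E
```

```text
[0.5479333  0.02416693 0.14887574] 0.009654618924353367 19.99973237514496 [ 0.57683183 -0.86741413 -1.34174472] [-0.025  0.069  0.072  0.    -0.133  0.003]
(array([0.02, 0.17, 8.54]), array([-0.17, -0.03, -0.08]))
[0.06, -0.051, 0.086] [394.2 325.4]
[0.06, 0.051, 0.086] [402.3 179.9]
[0.096, 0.066, 0.086] [460.7 155.9]
[-0.072, 0.066, 0.086] [194.7 156. ]
[-0.072, -0.066, 0.086] [209.6 344.5]
[0.096, -0.066, 0.086] [443.3 344.5]
```

View pics/w5.png

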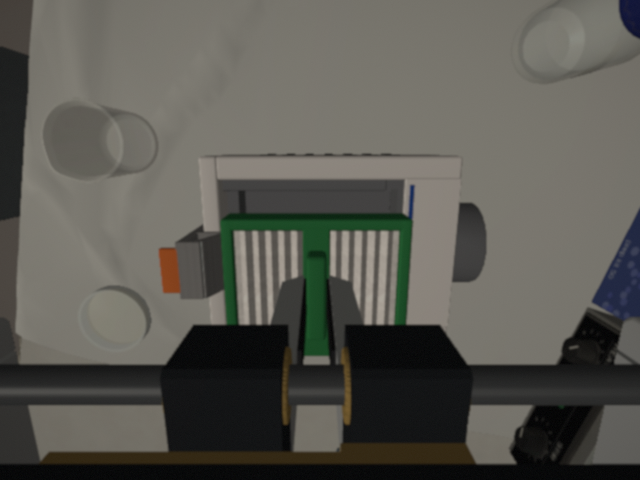

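The filter hangs level over the bay, aligned with it. The ledge stripe is at (411,200), the catch at (195,265), and the housing's long-side corners at (201,156) and (460,155). I check the front/back edges numerically before lowering.

```bash
python3 - <<'E'
from h import *
c=load("w5"); g=cv2.cvtColor(c["pixels"],cv2.COLOR_BGR2GRAY)
def uf(p,z): return (UR.inv().apply(plane(c,p,z)-UO)*1000).round(1)
for y in (168,195): print(y,"F",g[y,192:226].tolist(),"B",g[y,398:414].tolist(),g[y,450:470].tolist())
for p in((201,168),(217,168),(219,195),(403,195),(460,168)): print(p,uf(p,.086))
print("col",g[150:186,300].tolist()); print(uf((300,156),.086),uf((300,179),.086))
b=blobs(c,(100,60,40),(130,255,255),(395,170,430,215),5); print(cv2.boundingRect(b[0]))
E
```

```text
168 F [123, 122, 122, 122, 122, 122, 125, 135, 143, 141, 139, 138, 138, 137, 137, 136, 136, 135, 134, 134, 134, 130, 121, 113, 120, 134, 138, 135, 134, 134, 134, 134, 135, 134] B [133, 133, 133, 134, 133, 133, 134, 133, 133, 134, 133, 132, 133, 133, 132, 133] [132, 132, 132, 132, 133, 132, 132, 132, 131, 128, 120, 115, 117, 119, 120, 119, 119, 120, 120, 119]
195 F [123, 123, 123, 122, 122, 123, 122, 123, 126, 134, 142, 141, 139, 138, 138, 137, 136, 136, 135, 135, 134, 134, 132, 128, 118, 100, 84, 71, 67, 66, 66, 66, 65, 66] B [66, 66, 65, 65, 76, 105, 135, 144, 139, 132, 124, 100, 66, 43, 47, 72] [132, 131, 132, 131, 131, 131, 132, 132, 130, 122, 116, 117, 120, 120, 120, 120, 121, 120, 120, 120]
(201, 168) [-68.6  58.6  86. ]
(217, 168) [-58.4  58.6  86. ]
(219, 195) [-58.3  41.4  86. ]
(403, 195) [61.  41.3 86. ]
(460, 168) [96.3 58.5 86. ]
col [121, 121, 120, 114, 97, 84, 94, 112, 124, 131, 135, 134, 134, 134, 135, 134, 134, 134, 134, 134, 134, 133, 134, 133, 134, 134, 133, 129, 120, 98, 76, 67, 65, 66, 66, 67]
[-5.5 66.  86. ] [-5.6 51.6 86. ]
(409, 185, 5, 30)
```

play_rows(slide=[[0,0.2,2],[0,0.2,4],[0,0.2,6],[0,0.2,7.6],[0,0.2,8.3],[0,0.2,8.6],[0,0.2,8.6],[0,0.2,8.6],[0,0.2,8.6],[0,0.2,8.6]], rot=[[0,0,0],[0,0,0],[0,0,0],[0,0,0],[0,0,0],[0,0,0],[0,0,0],[0,0,0],[0,0,0],[0,0,0]], jaw=[0,0,0,0,0,0,0,0,0,0])

```text
clock: 9.2
eef_pos: [0.5503, 0.0252, 0.0638]
tcp_rot: [0.0, 0.616, 0.788, 0.0]
ft_force: [-0.0, 0.4, 0.3]
opening: 0.0095
grip_force: 20.0
```

```bash
sed -i 's/UO=np.array.*/UO=np.array([.5450,.0238,0])/' h.py; python3 - <<'E'
from h import *
p,R,s=pose();print((UR.inv().apply(p-UO)*1000).round(1),s["opening"],s["grip_force"],s["ft_force"],s["dq"].round(3))
E
```

```text
Traceback (most recent call last):
NameError: name 'UR' is not defined. Did you mean: 'UY'?
```

play_rows(slide=[[0,0,0.15],[0,0,0.3],[0,0,0.3],[0,0,0.3],[0,0,0.3],[0,0,0.3],[0,0,-2],[0,0,-5],[0,0,-9],[0,0,-13]], rot=[[0,0,0],[0,0,0],[0,0,0],[0,0,0],[0,0,0],[0,0,0],[0,0,0],[0,0,0],[0,0,0],[0,0,0]], jaw=[0,0,0.1,0.25,0.35,0.4,0.4,0.4,0.4,0.4])

```text
clock: 10.45
eef_pos: [0.5498, 0.0251, 0.1943]
tcp_rot: [-0.0, 0.616, 0.788, -0.0]
ft_force: [1.1, 0.7, 0.6]
opening: 0.0375
grip_force: 0.0
```

```bash
sed -i 's/UO=np.array.*/UO=np.array([.5450,.0238,0]); UR=Ro.from_euler("z",UY,degrees=True)/' h.py; python3 - <<'E'
from h import *
p,R,s=pose();print((UR.inv().apply(p-UO)*1000).round(1),s["ft_force"])
c=wrist("w6")
def uf(p,z): return (UR.inv().apply(plane(c,p,z)-UO)*1000).round(1)
k=blobs(c,(45,90,25),(90,255,255),None,200)
print([rect_on(c,x,.058) for x in k[:2]],[cv2.boundingRect(x) for x in k[:2]])
x,y,w,h=cv2.boundingRect(k[0])
print([uf(q,.058) for q in((x,y),(x+w,y),(x,y+h))])
# lid, from w1 and w2
for n,roi in(("w1",(370,140,475,270)),("w2",(135,0,250,135))):
    c=load(n)
    for z,nm in((.036,"rib"),(.004,"tng")):
        b=blobs(c,(100,90,40),(130,255,255),roi,25)
        b=b[:1] if nm=="rib" else b[1:3]
        print(n,nm,[rect_on(c,q,z) for q in b],[cv2.boundingRect(q) for q in b])
    g=cv2.cvtColor(c["pixels"],cv2.COLOR_BGR2GRAY); print(g[roi[3]-60,roi[0]:roi[2]:3].tolist())
E
```

```text
[5.000e+00 1.000e-01 1.943e+02] [1.08492132 0.70579153 0.57181948]
[array([ 0.551 ,  0.025 ,  0.0954,  0.0762, 13.9498])] [(260, 189, 113, 87)]
[array([-41.3,  37.9,  58. ]), array([53.7, 37.8, 58. ]), array([-44.2, -39.3,  58. ])]
w1 rib [array([0.4094, 0.2913, 0.0181, 0.0613, 6.5438])] [(398, 194, 56, 21)]
w1 tng [array([0.4748, 0.3306, 0.0108, 0.0198, 5.9649]), array([0.4812, 0.2751, 0.0108, 0.02  , 6.5951])] [(438, 249, 17, 10), (393, 254, 17, 10)]
[107, 107, 108, 107, 71, 59, 58, 58, 60, 54, 28, 23, 34, 35, 36, 33, 34, 34, 35, 32, 31, 31, 30, 32, 32, 37, 39, 47, 57, 57, 57, 84, 107, 107, 108]
w2 rib [array([0.4161, 0.2997, 0.0194, 0.0617, 6.5908])] [(160, 50, 58, 24)]
w2 tng [array([0.4733, 0.3309, 0.0135, 0.0202, 6.382 ]), array([0.4797, 0.2752, 0.0134, 0.0203, 6.7759])] [(218, 112, 18, 14), (172, 118, 19, 13)]
[99, 100, 99, 99, 99, 100, 72, 54, 55, 55, 55, 52, 54, 54, 55, 55, 56, 53, 51, 55, 54, 38, 33, 55, 47, 16, 28, 56, 43, 9, 35, 57, 57, 43, 96, 102, 102, 101, 103]
```

The filter is seated: its outline at the 58 mm plane measures 95 × 76 mm, centred in the well and aligned at 13.95°. Now over to the lid (estimated centre (0.4115, 0.2955), heading 6.6°).

```bash
python3 - <<'E'
from h import *
print(delta([.4115,.2955,.12],down(6.6)))
E
```

```text
(array([29.73, -7.36,  7.92]), array([0.6 , 0.17, 7.36]))
```

play_rows(slide=[[3,-0.7,0],[7.5,-1.8,0],[12,-3,0],[16.5,-4,1],[21,-5.2,2.5],[25.5,-6.4,4.5],[29,-7.2,6.5],[29.7,-7.4,7.5],[29.7,-7.4,7.5],[29.7,-7.4,7.5]], rot=[[0,0,2],[0,0,4],[0,0,6],[0,0,7.4],[0,0,7.4],[0,0,7.4],[0,0,7.4],[0,0,7.4],[0,0,7.4],[0,0,7.4]], jaw=[0.5,0.5,0.5,0.5,0.5,0.5,0.5,0.5,0.5,0.5])

```text
clock: 11.75
eef_pos: [0.4079, 0.2949, 0.1191]
tcp_rot: [0.0, 0.666, 0.746, 0.001]
ft_force: [0.8, 0.2, 0.1]
opening: 0.047
grip_force: 0.0
```

```bash
python3 - <<'E'
from h import *
p,R,s=pose();print(p); c=wrist("w7")
b=blobs(c,(100,90,40),(130,255,255),(150,80,560,330),25)
for q in b[:5]: print(cv2.boundingRect(q),rect_on(c,q,.004),rect_on(c,q,.036))
print(proj(c,[.4115,.2955,.036]))
g=cv2.cvtColor(c["pixels"],cv2.COLOR_BGR2GRAY); k=cv2.inRange(g,0,75)
print(delta([.4115,.2955,.014],down(6.6)))
E
```

```text
[0.40793068 0.29489714 0.11914584]
(309, 204, 24, 81) [0.4132 0.2901 0.0186 0.0673 6.198 ] [0.4119 0.2983 0.0165 0.06   6.1981]
(265, 80, 84, 19) [0.3894 0.4068 0.0608 0.0124 6.4774] [0.3906 0.4023 0.0542 0.011  6.4774]
(396, 191, 16, 26) [0.4747 0.3312 0.0121 0.0199 6.459 ] [0.4667 0.3349 0.0108 0.0177 6.459 ]
(392, 259, 16, 24) [0.4811 0.2758 0.012  0.0201 6.1463] [0.4724 0.2855 0.0107 0.0179 6.1463]
[319.4529909  248.67629329]
(array([ 0.02,  0.33, 10.53]), array([ 0.11, -0.01, -0.14]))
```

View pics/w7.png

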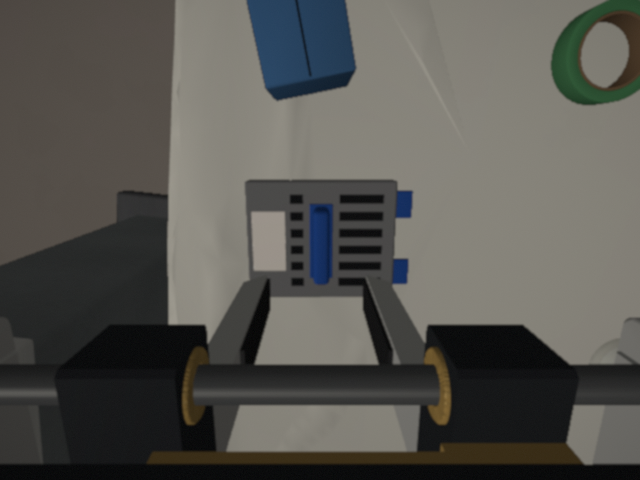

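The view shows the lid under the gripper: rib at (320,244), tongues at (403,204) and (400,271). The centre comes to (0.412, 0.296) at 6.4°, as estimated. Descend and grip.

play_rows(slide=[[0,0.35,3],[0,0.35,6],[0,0.35,8.5],[0,0.35,10],[0,0.35,10.4],[0,0.35,10.4],[0,0.35,10.4],[0,0.35,10.4],[0,0.35,10.4],[0,0.35,10.4]], rot=[[0,0,0],[0,0,0],[0,0,0],[0,0,0],[0,0,0],[0,0,0],[0,0,0],[0,0,0],[0,0,0],[0,0,0]], jaw=[0.5,0.5,0.5,0.5,0.5,0.5,0.3,0.1,0,0], newtons=40)

```text
clock: 13.05
eef_pos: [0.4105, 0.2961, 0.0147]
tcp_rot: [0.0, 0.665, 0.746, 0.0]
ft_force: [-0.4, 0.4, 0.9]
opening: 0.0117
grip_force: 40.0
```

```bash
python3 - <<'E'
from h import *
p,R,s=pose();print(p,s["opening"],s["grip_force"],s["ft_force"])
E
```

```text
[0.41045468 0.29606242 0.014721  ] 0.011672775889797364 40.00240981578827 [-0.37239429  0.43233416  0.93598054]
```

The lid is held at 40 N with an opening of 11.7 mm. Now I compute the tilted waypoints.

```bash
cat >> h.py <<'E'
LH=.0147 # TCP height above lid underside in the grip
def lidpose(tipx,tipz,th):
    Rl=UR*Ro.from_euler("y",th); o=unit([tipx/1e3,0,tipz/1e3])-Rl.apply([.0725,0,0])
    M=Rl.as_matrix(); return o+Rl.apply([0,0,LH]), Ro.from_matrix(np.c_[M[:,1],M[:,0],-M[:,2]])
def lidnow():
    p,R,_=pose(); M=R.as_matrix(); Rl=Ro.from_matrix(np.c_[M[:,1],M[:,0],-M[:,2]]); o=p-Rl.apply([0,0,LH])
    f=lambda v:(UR.inv().apply(o+Rl.apply(np.array(v)/1e3)-UO)*1000).round(1)
    return "tip",f([72.5,0,0]),"lc",f([58.5,0,0]),"front",f([-58.5,0,0]),"eul",(UR.inv()*Rl).as_euler("zyx").round(3)
E
python3 - <<'E'
from h import *
print(lidnow()); print("A",delta(*lidpose(45,140,.4)))
E
```

```text
('tip', array([7.100e+00, 2.873e+02, 1.000e-01]), 'lc', array([-6.800e+00,  2.892e+02,  1.000e-01]), 'front', array([-122.8,  304.3,   -0. ]), 'eul', array([-0.129, -0.001,  0.   ]))
A (array([-28.79,   8.68, -16.7 ]), array([22.93, -1.49, -7.32]))
```

play_rows(slide=[[0,0,-4],[0,0,-9],[-1,0.3,-14],[-5,1.5,-17],[-10,3,-17],[-15,4.5,-17],[-20,6,-17],[-25,7.5,-17],[-28.8,8.7,-16.8],[-28.8,8.7,-16.7]], rot=[[0,0,0],[0,0,0],[3.8,-0.2,-1.2],[7.6,-0.5,-2.4],[11.5,-0.7,-3.7],[15.3,-1,-4.9],[19.1,-1.2,-6.1],[22.9,-1.5,-7.3],[22.9,-1.5,-7.3],[22.9,-1.5,-7.3]], jaw=[0,0,0,0,0,0,0,0,0,0])

```text
clock: 14.3
eef_pos: [0.5301, 0.0173, 0.1803]
tcp_rot: [-0.123, 0.605, 0.771, -0.157]
ft_force: [0.5, -0.1, -1.7]
opening: 0.0116
grip_force: 40.0
```

```bash
python3 - <<'E'
from h import *
p,R,s=pose(); print(p,s["opening"],s["grip_force"],s["dq"].round(3)); c=wrist("w8"); print(lidnow())
print("B",delta(*lidpose(50,75,.4)));print("C",delta(*lidpose(60,73,.4)));print("D",delta(*lidpose(67,71,.4)))
# lid check in image: tongues
b=blobs(c,(100,90,40),(130,255,255),None,40)
for q in b[:6]: print(cv2.boundingRect(q))
Rl=R.as_matrix()[:,[1,0,2]]*[1,1,-1]; o=p-Rl[:,2]*LH
for v in([65.5,28,4],[65.5,-28,4],[0,0,36],[-58.5,47.5,12],[58.5,47.5,12]): print(v,proj(c,o+Rl@(np.array(v)/1e3)).round(1))
E
```

```text
[0.53010801 0.01725804 0.18030031] 0.011594076607316978 39.9995219707489 [ 0.052 -0.02   0.039  0.042  0.002  0.018]
('tip', array([ 44.6,  -1. , 138.5]), 'lc', array([ 31.7,  -1. , 144. ]), 'front', array([-76. ,  -0.7, 189.7]), 'eul', array([-0.003,  0.402,  0.002]))
B (array([0.08, 2.98, 5.65]), array([-0.09, -0.11, -0.13]))
C (array([0.09, 3.98, 5.44]), array([-0.09, -0.11, -0.13]))
D (array([0.09, 4.7 , 5.35]), array([-0.09, -0.11, -0.13]))
(298, 236, 36, 127)
(431, 215, 25, 39)
(478, 182, 18, 141)
(426, 314, 21, 12)
[65.5, 28, 4] [440.3 232.9]
[65.5, -28, 4] [432.1 330.5]
[0, 0, 36] [314.9 307.7]
[-58.5, 47.5, 12] [195.4 197.5]
[58.5, 47.5, 12] [434.5 197.5]
```

View pics/w8.png

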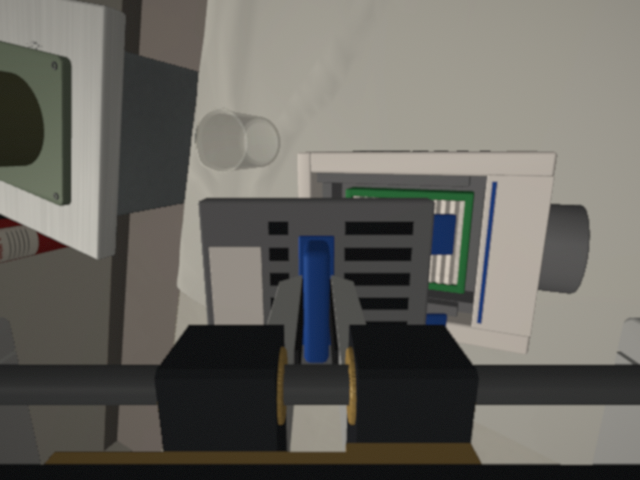

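The lid is held tilted over the bay, tongues at (443,234) and (436,320) heading for the ledge stripe at (487,252), and the filter visible below. I compare predicted with observed pixels numerically.

```bash
python3 - <<'E'
from h import *
c=load("w8"); p=np.array([0.53010801,0.01725804,0.18030031])
_,R,_=pose(); Rl=R.as_matrix()[:,[1,0,2]]*[1,1,-1]; o=p-Rl[:,2]*LH
for v in([72.5,39,4],[72.5,17,4],[72.5,39,0],[72.5,17,0],[58.5,47.5,12],[-58.5,47.5,12]): print(v,proj(c,o+Rl@(np.array(v)/1e3)).round(1))
g=cv2.cvtColor(c["pixels"],cv2.COLOR_BGR2GRAY)
print("edges row205 right",g[205,425:440].tolist(),"left",g[205,195:207].tolist(),"top col 330",g[190:204,330].tolist())
for u in([.06,.051,.086],[.096,.066,.086],[-.072,.066,.086],[.096,-.066,.086]): print(u,proj(c,unit(u)).round(1))
h=blobs(c,(100,90,40),(130,255,255),(425,205,460,260),40)[0]; print(cv2.boundingRect(h),h[:,0][h[:,0,0].argmax()])
E
```

```text
[72.5, 39, 4] [455.5 211.7]
[72.5, 17, 4] [451.8 252.8]
[72.5, 39, 0] [452.7 210.5]
[72.5, 17, 0] [449.2 250.8]
[58.5, 47.5, 12] [434.3 197.3]
[-58.5, 47.5, 12] [195.2 197.8]
edges row205 right [72, 71, 70, 70, 71, 71, 70, 68, 78, 114, 142, 143, 126, 118, 122] left [165, 164, 154, 131, 99, 78, 71, 71, 72, 70, 71, 72] top col 330 [86, 85, 86, 85, 85, 85, 82, 70, 58, 51, 55, 61, 66, 69]
[0.06, 0.051, 0.086] [485.5 175.8]
[0.096, 0.066, 0.086] [556.1 151. ]
[-0.072, 0.066, 0.086] [295.4 151.5]
[0.096, -0.066, 0.086] [525.8 355.2]
(431, 215, 25, 39) [455 222]
```

play_rows(slide=[[0.15,1,1.8],[0.15,2,3.8],[0.15,2.8,5.3],[0.15,3,5.65],[0.15,3,5.65],[0.15,3.5,5.55],[0.15,4,5.45],[0.15,4.3,5.4],[0.15,4.3,5.4],[0.15,4.3,5.4]], rot=[[0,0,0],[0,0,0],[0,0,0],[0,0,0],[0,0,0],[0,0,0],[0,0,0],[0,0,0],[0,0,0],[0,0,0]], jaw=[0,0,0,0,0,0,0,0,0,0])

```text
clock: 15.6
eef_pos: [0.547, 0.0256, 0.115]
tcp_rot: [-0.122, 0.604, 0.772, -0.157]
ft_force: [1.2, -0.0, -1.3]
opening: 0.0117
grip_force: 40.0
```

```bash
python3 - <<'E'
from h import *
p,R,s=pose(); print(s["opening"],s["grip_force"],s["ft_force"],s["torque"]); print(lidnow())
print("D",delta(*lidpose(67.5,71,.4)));print("E",delta(*lidpose(69,71.5,.3)))
E
```

```text
0.011684082604995318 39.999677538871765 [ 1.20564739 -0.03370793 -1.28046079] [-0.0083125  -0.24523151 -0.00871984]
('tip', array([63.4,  1.2, 73.2]), 'lc', array([50.5,  1.2, 78.6]), 'front', array([-57.2,   1.3, 124.2]), 'eul', array([-0.001,  0.4  , -0.   ]))
D (array([-0.12,  0.46,  0.04]), array([-0.02,  0.01, -0.03]))
E (array([-0.12,  0.47,  0.67]), array([-5.75,  0.01, -0.03]))
```

play_rows(slide=[[0,0.2,0],[0,0.4,0],[0,0.4,0],[-0.05,0.45,0.2],[-0.05,0.45,0.45],[-0.05,0.47,0.65],[-0.05,0.47,0.65],[-0.05,0.47,0.65],[-0.05,0.47,0.65],[-0.05,0.47,0.65]], rot=[[0,0,0],[0,0,0],[0,0,0],[-2,0,0],[-4,0,0],[-5.75,0,0],[-5.75,0,0],[-5.75,0,0],[-5.75,0,0],[-5.75,0,0]], jaw=[0,0,0,0,0,0,0,0,0,0])

```text
clock: 16.85
eef_pos: [0.5491, 0.0256, 0.107]
tcp_rot: [-0.092, 0.609, 0.779, -0.118]
ft_force: [-0.8, -0.5, -1.4]
opening: 0.0117
grip_force: 40.0
```

```bash
python3 - <<'E'
from h import *
p,R,s=pose(); print(s["opening"],s["grip_force"],s["ft_force"],s["torque"]); print(lidnow())
print("F",delta(*lidpose(69.6,72,.25)));print("G",delta(*lidpose(70,71,.24)))
E
```

```text
0.011684473920767172 39.999627470970154 [-0.77398767 -0.47428277 -1.44684761] [-0.03348446 -0.16214218  0.07541176]
('tip', array([69.3,  0.7, 71.6]), 'lc', array([56. ,  0.7, 75.7]), 'front', array([-55.8,   0.8, 110.3]), 'eul', array([-0. ,  0.3, -0. ]))
F (array([-0.08, -0.05,  0.32]), array([-2.87,  0.01, -0.03]))
G (array([-0.08,  0.01,  0.47]), array([-3.44,  0.01, -0.02]))
```

play_rows(slide=[[0,0,0.1],[0,-0.02,0.2],[0,-0.05,0.3],[0,-0.03,0.38],[0,0,0.47],[0,0,0.47],[0,0,0.47],[0,0,0.47],[0,0,0.47],[0,0,0.47]], rot=[[-1,0,0],[-2,0,0],[-2.9,0,0],[-3.2,0,0],[-3.4,0,0],[-3.4,0,0],[-3.4,0,0],[-3.4,0,0],[-3.4,0,0],[-3.4,0,0]], jaw=[0,0,0,0,0,0,0,0,0,0])

```text
clock: 18.1
eef_pos: [0.5476, 0.0252, 0.1026]
tcp_rot: [-0.074, 0.612, 0.782, -0.095]
ft_force: [-0.5, -0.4, -1.2]
opening: 0.0117
grip_force: 40.0
```

```bash
python3 - <<'E'
from h import *
p,R,s=pose(); print(s["opening"],s["grip_force"],s["ft_force"],s["torque"]); print(lidnow())
c=wrist("w9")
o=blobs(c,(3,120,80),(18,255,255),None,20); print([cv2.boundingRect(x) for x in o[:3]])
E
```

```text
0.011687905070096368 39.9996292591095 [-0.46583241 -0.42384205 -1.15436002] [-0.05767929 -0.09987618 -0.04400097]
('tip', array([69.8,  0.7, 71.1]), 'lc', array([56.2,  0.7, 74.4]), 'front', array([-57.4,   0.8, 102.3]), 'eul', array([-0.   ,  0.241, -0.   ]))
[(139, 262, 22, 51)]
```

play_rows(slide=[[0,0.04,0.06],[0,0.08,0.12],[0,0.1,0.2],[0,0.1,0.2],[0,0.1,0.2],[0,0.1,0.2],[0,0.1,0.2],[0,0.1,0.2],[0,0.1,0.2],[0,0.1,0.2]], rot=[[-0.3,0,0],[-0.6,0,0],[-0.6,0,0],[-0.6,0,0],[-0.6,0,0],[-0.6,0,0],[-0.6,0,0],[-0.6,0,0],[-0.6,0,0],[-0.6,0,0]], jaw=[0,0,0,0,0,0,0,0,0,0])

```text
clock: 19.4
eef_pos: [0.5484, 0.0254, 0.1008]
tcp_rot: [-0.07, 0.612, 0.783, -0.09]
ft_force: [1.9, 0.9, 4.0]
opening: 0.0115
grip_force: 40.0
```

```bash
python3 - <<'E'
from h import *
p,R,s=pose(); print(s["opening"],s["grip_force"],s["ft_force"],s["torque"]); print(lidnow())
E
```

```text
0.01153510865382026 40.00543713569641 [1.89971587 0.86588292 4.03212282] [ 0.00311138  0.07443869 -0.00696214]
('tip', array([71. ,  0.6, 70. ]), 'lc', array([57.3,  0.7, 73.2]), 'front', array([-56.6,   0.7,  99.8]), 'eul', array([-0.   ,  0.229, -0.   ]))
```

Contact is as predicted (about 5 N up, 2 N toward the back): the lid rests on the ramp and the shelf ends. Release.

play_rows(slide=[[0,0,0],[0,0,0],[0,0,0],[0,0,0],[0,0,0],[0,0,-1],[0,0,-3],[0,0,-6],[0,0,-9],[0,0,-11]], rot=[[0,0,0],[0,0,0],[0,0,0],[0,0,0],[0,0,0],[0,0,0],[0,0,0],[0,0,0],[0,0,0],[0,0,0]], jaw=[0.15,0.2,0.3,0.4,0.4,0.4,0.4,0.4,0.4,0.4])

```text
clock: 20.65
eef_pos: [0.5737, 0.0315, 0.2102]
tcp_rot: [-0.069, 0.612, 0.783, -0.09]
ft_force: [0.3, -0.3, 0.3]
opening: 0.0376
grip_force: 0.0
```

```bash
python3 - <<'E'
from h import *
p,R,s=pose(); print(p,s["ft_force"]); c=wrist("w10")
b=blobs(c,(100,90,40),(130,255,255),(200,100,520,330),40); print("blue",[cv2.boundingRect(x) for x in b[:5]])
o=blobs(c,(3,120,80),(18,255,255),None,20); print("or",[cv2.boundingRect(x) for x in o[:3]])
g=cv2.cvtColor(c["pixels"],cv2.COLOR_BGR2GRAY)
P,_=lidpose(71,70,.229); Rl=(UR*Ro.from_euler("y",.229)); O=unit([.071,0,.070])-Rl.apply([.0725,0,0])
for v in([-58.5,47.5,12],[58.5,47.5,12],[-54,24,12],[-28,24,12],[-54,-24,12],[0,28,36]): print(v,proj(c,O+Rl.apply(np.array(v)/1e3)).round(1))
w=blobs(c,(0,0,110),(180,60,255),(150,150,330,330),300)
for k in w[:4]: print(cv2.boundingRect(k))
print("press pose",delta(unit([-.038,0,.14]),down(UY+90)),delta(unit([-.038,0,.14]),down(UY)))
E
```

```text
[0.57368672 0.03151234 0.21020854] [ 0.27612066 -0.29768487  0.27358299]
blue [(304, 203, 23, 79), (390, 181, 7, 114)]
or [(199, 222, 14, 33)]
[-58.5, 47.5, 12] [239.2 179.8]
[58.5, 47.5, 12] [389.2 179.7]
[-54, 24, 12] [246.4 209.7]
[-28, 24, 12] [279.1 209.7]
[-54, -24, 12] [249.1 267.2]
[0, 28, 36] [314.2 209.4]
(150, 150, 180, 180)
(276, 294, 54, 36)
(248, 211, 33, 57)
press pose (array([ 0.01, -5.16,  8.63]), array([-10.12,  -9.88, -89.63])) (array([ 0.01, -5.16,  8.63]), array([-12.74,   0.15,  -0.03]))
```

The white pad shows at (248–281, 211–268), within 2 px of the prediction, so the lid leans on its own on the ramp. Next: close the fingers, turn 90°, and move above the press pad.

play_rows(slide=[[0,-0.5,0],[0,-1,0.5],[0,-1.7,1],[0,-2.3,2],[0,-3,3],[0,-3.6,4],[0,-4.2,5],[0,-5,6],[0,-5.2,7],[0,-5.2,8]], rot=[[-1,-1,-9],[-2,-2,-18],[-3,-3,-27],[-4,-4,-36],[-5,-5,-45],[-6.1,-5.9,-54],[-7.1,-6.9,-63],[-8.1,-7.9,-72],[-9.1,-8.9,-81],[-10.1,-9.9,-89.6]], jaw=[0.3,0.2,0.1,0,0,0,0,0,0,0])

```text
clock: 21.95
eef_pos: [0.5053, 0.0148, 0.1415]
tcp_rot: [-0.004, -0.124, 0.992, 0.001]
ft_force: [-0.3, 0.2, -0.1]
opening: 0.0009
grip_force: 0.0
```

```bash
python3 - <<'E'
from h import *
p,R,s=pose(); print(p,(UR.inv().apply(p-UO)*1000).round(1),s["opening"],s["q"].round(2),s["dq"].round(2))
for z in(.11,.095,.085): print(delta(unit([-.039,0,z]),down(UY+90)))
E
```

```text
[0.5052733  0.01484474 0.14150636] [-40.7   0.9 141.5] 0.0009413696732075089 [-0.14  0.13  1.77 -0.    1.25 -1.96] [-0.13 -0.03  0.21  0.17 -0.27 -1.36]
(array([-0.19, -0.1 ,  3.15]), array([ 0.13, -0.39,  0.25]))
(array([-0.2 , -0.1 ,  4.65]), array([ 0.13, -0.39,  0.25]))
(array([-0.21, -0.1 ,  5.65]), array([ 0.13, -0.39,  0.25]))
```

play_rows(slide=[[-0.1,0,1],[-0.1,0,2.2],[-0.1,0,3],[-0.1,0,3.5],[-0.1,0,4],[-0.1,0,4.5],[-0.1,0,4.9],[-0.1,0,5.2],[-0.1,0,5.4],[-0.1,0,5.4]], rot=[[0,0,0],[0,0,0],[0,0,0],[0,0,0],[0,0,0],[0,0,0],[0,0,0],[0,0,0],[0,0,0],[0,0,0]], jaw=[0,0,0,0,0,0,0,0,0,0])

```text
clock: 23.2
eef_pos: [0.5059, 0.0152, 0.0873]
tcp_rot: [-0.004, -0.121, 0.993, 0.001]
ft_force: [-0.8, 1.6, 1.8]
opening: 0.0004
grip_force: 0.8
```

```bash
python3 - <<'E'
from h import *
p,R,s=pose(); print((UR.inv().apply(p-UO)*1000).round(1),s["ft_force"],s["torque"],s["dq"].round(3))
E
```

```text
[-40.    1.1  87.3] [-0.83471311  1.57916846  1.75101735] [ 0.07571479  0.1112983  -0.00757761] [-0.001 -0.002  0.001  0.001 -0.003 -0.001]
```

The force fell to about 2 N at z = 87.3, which suggests a snap. I'll press a little more, then lift clear.

play_rows(slide=[[0,0,0.1],[0,0,0.15],[0,0,0.15],[0,0,0.15],[0,0,0],[0,0,-3],[0,0,-8],[2,0,-13],[5,0,-17],[8,0,-20]], rot=[[0,0,0],[0,0,0],[0,0,0],[0,0,0],[0,0,0],[0,0,0],[0,0,0],[0,0,0],[0,0,0],[0,0,0]], jaw=[0,0,0,0,0,0,0,0,0,0])

```text
clock: 24.45
eef_pos: [0.4299, -0.0045, 0.2899]
tcp_rot: [-0.003, -0.122, 0.993, 0.0]
ft_force: [0.4, 0.2, -0.1]
opening: 0.0
grip_force: 0.0
```

```bash
python3 - <<'E'
from h import *
p,R,s=pose(); print((UR.inv().apply(p-UO)*1000).round(1),s["ft_force"],s["dq"].round(2))
c=wrist("w11")
for x0,z in((0,75),):
  for v in([-54,24,87],[-28,24,87],[-54,-24,87],[-28,-24,87],[0,28,111],[0,-28,111],[-58.5,47.5,87],[-58.5,-47.5,87]): print(v,proj(c,unit(np.array(v)/1e3)).round(1))
for lo,hi,n in(((100,90,40),(130,255,255),"blue"),((3,120,80),(18,255,255),"orange"),((0,0,115),(180,60,255),"white")):
    print(n,[(cv2.boundingRect(k),cv2.contourArea(k)) for k in blobs(c,lo,hi,(100,0,540,330),150)[:6]])
for u in([-.070,0,.117],[-.052,0,.088],[-.064,0,.116]): print(u,proj(c,unit(u)).round(1))
E
```

```text
[-118.5    0.4  289.9] [ 0.41077364  0.19039915 -0.10826825] [-0.24 -0.66  0.12 -0.    0.56 -0.23]
[-54, 24, 87] [338.5 278.6]
[-28, 24, 87] [338.2 301.1]
[-54, -24, 87] [294.1 278.7]
[-28, -24, 87] [294.4 301.2]
[0, 28, 111] [342.9 334.8]
[0, -28, 111] [289.7 334.9]
[-58.5, 47.5, 87] [360.4 274.7]
[-58.5, -47.5, 87] [272.2 274.7]
blue []
orange [((303, 255, 28, 11), 269.5)]
white [((226, 62, 314, 116), 5510.5), ((220, 128, 52, 56), 2125.0), ((334, 245, 44, 79), 1517.0), ((255, 249, 45, 75), 1155.5), ((363, 168, 49, 42), 1028.0), ((323, 162, 35, 20), 250.0)]
[-0.07, 0, 0.117] [316.3 273.4]
[-0.052, 0, 0.088] [316.3 280.7]
[-0.064, 0, 0.116] [316.3 278.8]
```

play_rows(slide=[[-3,0,-0.5],[-7,0,-1],[-11,0,-1],[-15,0,-1],[-18,0,-1],[-18,0,-1],[-18,0,-1],[-18,0,-1],[-18,0,-1],[-18,0,-1]], rot=[[0,0,0],[0,0,0],[0,0,0],[0,0,0],[0,0,0],[0,0,0],[0,0,0],[0,0,0],[0,0,0],[0,0,0]], jaw=[0,0,0,0,0,0,0,0,0,0])

```text
clock: 25.75
eef_pos: [0.6046, 0.039, 0.2972]
tcp_rot: [-0.004, -0.121, 0.993, 0.0]
ft_force: [-0.3, 0.2, -0.0]
opening: 0.0005
grip_force: 0.0
```

```bash
python3 - <<'E'
from h import *
p,R,s=pose(); print((UR.inv().apply(p-UO)*1000).round(1),s["dq"].round(2))
c=wrist("w12")
for v in([-54,24,87],[-28,24,87],[-54,-24,87],[-28,-24,87],[-6,28,111],[-6,-28,111],[6,-28,111],[-58.5,47.5,87],[-58.5,-47.5,87],[-52,18,91],[-64,18,116],[-64,-18,116],[66,0,86]): print(v,proj(c,unit(np.array(v)/1e3)).round(1))
for lo,hi,n in(((100,90,40),(130,255,255),"blue"),((3,120,80),(18,255,255),"orange"),((0,0,100),(180,45,255),"white")):
    print(n,[(cv2.boundingRect(k),cv2.contourArea(k)) for k in blobs(c,lo,hi,(220,20,420,280),60)[:6]])
g=cv2.cvtColor(c["pixels"],cv2.COLOR_BGR2GRAY)
print("col316",g[50:190:2,316].tolist()); print("col345",g[50:190:2,345].tolist())
E
```

```text
[ 61.5   0.4 297.2] [ 0.  0. -0.  0. -0.  0.]
[-54, 24, 87] [340.4 102.8]
[-28, 24, 87] [340.  130.4]
[-54, -24, 87] [291.6 102.9]
[-28, -24, 87] [292.  130.5]
[-6, 28, 111] [345.5 153.1]
[-6, -28, 111] [286.6 153.2]
[6, -28, 111] [286.9 166.1]
[-58.5, 47.5, 87] [364.4  97.9]
[-58.5, -47.5, 87] [267.5  98. ]
[-52, 18, 91] [334.4 104.5]
[-64, 18, 116] [336.  87.]
[-64, -18, 116] [296.  87.]
[66, 0, 86] [316.1 222.8]
blue [((287, 152, 59, 19), 1035.0)]
orange [((301, 58, 31, 12), 329.0)]
white [((220, 20, 200, 260), 51471.0)]
col316 [116, 116, 117, 113, 89, 83, 82, 82, 81, 81, 86, 85, 87, 84, 85, 85, 84, 85, 76, 68, 42, 41, 42, 43, 42, 41, 41, 47, 107, 133, 133, 133, 133, 132, 132, 133, 132, 133, 132, 133, 132, 109, 69, 66, 66, 67, 67, 66, 65, 66, 65, 57, 42, 45, 45, 44, 40, 36, 30, 30, 49, 64, 65, 66, 65, 65, 64, 66, 66, 65]
col345 [117, 117, 118, 117, 117, 117, 117, 118, 118, 117, 117, 117, 117, 117, 117, 117, 116, 123, 138, 135, 133, 132, 127, 100, 66, 66, 69, 67, 67, 67, 66, 67, 66, 66, 66, 66, 66, 66, 65, 65, 66, 67, 66, 64, 59, 58, 58, 54, 56, 65, 66, 59, 48, 46, 42, 41, 43, 43, 43, 47, 57, 65, 63, 51, 50, 48, 49, 48, 43, 41]
```

The lid is home: the pad edge and rib (287–346, 152–171) match the flat, seated lid within 1–2 px. The catch's nose edge also falls at its closed position (row ≈105). Handing in.

```bash
python3 -c "
from workcell import manip
print(manip.sign_off())"
```

```text
the job is handed in; nothing more can be done
None
```

The filter lies flat in the well, and the lid was hooked, leaned on the catch ramp, pressed down and snapped home. The job was handed in at about 26 s; the final camera check matched a flat lid under a closed catch.

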